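# Wipe the soap chips off the tray into the empty box

## Task

Lift the blue wiping block out of its white rack by its two narrow ends, stand it upright on the round cork mat and let go, then take it again across its two broad faces, because only that way does the gripper fit down between the tray's clear side walls. With the block, wipe all three dry soap chips along the tray and off its open end into the empty grey box, not into the one that holds the glasses case; do not touch the chips with the fingers or move the case or the other things standing about. Finally stand the block upright, wholly on the cork mat again, and let go.

Things in the scene. Friction and masses are not known exactly. Their poses are not given: they have to be found in the camera images.
- scraper: Blue plastic wiping block with a black rubber foot and two white stripes: 24 mm thick (its x) by 64 mm long (its y) by 60 mm tall (z), about 0.14 kg. Origin: centre of its underside; z up. It starts standing upright in the rack, its underside 6 mm above the cabinet top, its y along the rack's y.
- rack: White plastic rack, fixed. Origin: centre of its underside. Base 70 (x) by 60 (y) by 6 mm; on it two upright cheeks, each 6 mm thick and 50 mm long (y), rising to 66 mm above the cabinet top, stand 30 mm apart (inner faces at x = +-15 mm) over the block's broad faces. The 64 mm long block sticks out 7 mm past the cheeks at each end, so only its ends can be gripped; it comes out straight up.
- mat: Round brown cork mat, fixed, 120 mm across, 5 mm thick. Origin: centre of its underside.
- tray: Fixed white soap tray, a straight channel raised on a grey foot. Origin: centre of the underside of the foot, on the cabinet top. The channel runs along its y, 260 mm long (y from -130 to +130 mm), both ends open. Its flat floor is 60 mm above the origin; clear side walls 6 mm thick rise to 112 mm, their inner faces at x = +-38 mm (76 mm apart).
- box_waste: Empty grey open box, fixed, at one end of the tray: outside 170 (x) by 116 (y) by 45 mm high, walls and floor 5 mm. Origin: centre of its underside; axes parallel to the tray's. Its centre lies 183 mm from the tray's centre along the tray's y, on the + or the - side (it changes); its near wall is just under the tray's end, so that what is pushed off falls in. The chips belong here.
- box_case: Identical grey box at the tray's other end; it holds the glasses case and must get no chips. Origin: centre of its underside.
- case: Dark red reading-glasses case with a steel line, 150 (x) by 58 (y) by 30 mm, lying loose in box_case. Origin: centre of its underside. Leave it alone.
- chip1: Pale green dry soap chip, loose, flat: 22 (x) by 30 (y) by 8 mm, about 12 g, lying on the tray's floor within 80 mm of the tray's middle along its y, turned any way. Origin: centre of its underside.
- chip2: Pale green dry soap chip, loose, flat: 22 (x) by 30 (y) by 8 mm, about 12 g, lying on the tray's floor within 80 mm of the tray's middle along its y, turned any way. Origin: centre of its underside.
- chip3: Pale green dry soap chip, loose, flat: 22 (x) by 30 (y) by 8 mm, about 12 g, lying on the tray's floor within 80 mm of the tray's middle along its y, turned any way. Origin: centre of its underside.
- organizer: Pink pill organizer with seven flaps, loose, 36 (x) by 200 (y) by 32 mm, behind the tray. Origin: centre of its underside. Bystander.
- bottle: Brown glass bottle with black cap, loose, 56 mm across, 110 mm tall. Origin: centre of its underside. Bystander.
- cup: White ceramic cup, loose, 76 mm across, 85 mm tall. Origin: centre of its underside. Bystander.
- tweezers: Steel tweezers lying flat, loose, 105 mm long along their x, 5 mm high. Origin: middle, underside. Bystander.

How it is judged:
By the outcome, as a careful person would: the job done as asked, in the order asked, and still so for the second after the job is handed in, with the robot touching nothing.
It also fails if it takes over 67 s, if anything falls off the work surface, if the arm or the gripper's body presses on something with over 40 N, if the wrist force passes 120 N, or if a joint passes its speed limit or range.

## Robot

A 7-joint arm with a two-finger parallel gripper is mounted at the origin on the work surface. World frame = base frame: x ahead of the robot, y to its left, z up, the work surface at z = 0. Lengths are in m, angles in rad, forces in N, time in s.
With the tool pointing down it reaches from about 0.4 to 0.85 m from the base axis. Payload 10.4 kg.
Tool frame: the origin (TCP) lies on the centre line of the jaws, within the pads' length; the fingertips stand 17 mm ahead of it and the grasp point (between the pads) lies 2 mm behind it (manip.tcp_to_tips is the distance from the TCP to the fingertips, in m); z points along the fingers, x is the direction in which the jaws open and shut, and the axes are right-handed (so a half turn about z gives the same grasp; the last joint's range is limited). The gripper opens to 85 mm and grips with 20 to 120 N. Pads are 22 mm wide; open, the fingers measure 114 mm over their backs; the gripper's body (76 mm by 85 mm) begins 54 mm behind the grasp point. The pads swing forward as they close: fully open they stand 13 mm farther back than shut.
Start: joints at [1.261, 0.332, -0.065, 1.46, 0.022, 1.35, -0.088], TCP at [0.177, -0.599, 0.248] pointing down, gripper open.
Joint ranges: [-2.6, 2.6], [-0.5, 2.12], [-1.47, 1.34], [0.16, 2.42], [-1.27, 4.41], [0.06, 2.06], [-2.6, 2.6]. Speed limits (rad/s): [2.22, 2.22, 2.79, 2.79, 3.14, 3.14, 3.14].

## Interface

Orientations are given as a unit quaternion [x, y, z, w].
In Python, from workcell import manip gives the robot as it stands.
- The arm moves only by the shell command python3 -m pendant 'ROWS' [FORCE]. ROWS is JSON, a list of rows, each a list of 3 entries, a list of its own where there are three numbers: the shift along the world's x, y, z in cm, then the turn, a rotation vector about the world's x, y, z in degrees, then the closure in counts, from 0 (fully open) to 255 (shut). A call has 1 to 12 rows; each row shifts and turns the pose as measured when the row begins; what a row does not reach is not made up. A row lasts 1/8 s, in which the tool goes at most 62.5 mm and 10.7 degrees, less where a joint would pass 70% of its speed; a pose out of reach is approached as far as the arm can. A call is refused whole if a number of a shift passes 6.25 or a number of a turn 10.7, either way. A call with a gripper value outside its range is refused whole. The fingers move at their own pace and stop on an object; FORCE is the grip in N (left out, the last holds). Time passes only in rows, so rows that do not move let the fingers close. It gives the time, the measured TCP pose, the force and the opening at its end, in the units of the state.
- manip.get_obs(): the state, without advancing time (a new reading comes with each control period).
- manip.camera(name): name is "side" or "top"; returns a dict with "pixels" (400x640x3 uint8, red, green, blue), "range_z" (400x640 float32, m along the optical axis (not along the pixel's ray), 0 where there is no reading), "K" (3x3 intrinsics, pixels), "origin" and "rotation" of the camera in the world. Camera axes: x right, y down, z forward; pixel columns grow to the right and rows downward; lengths in m; the calibration is good to about 2 mm. A picture is of the moment at which its call begins.
- manip.hand_in(): hands the job in, once; it reports no verdict.
The state is a dict: "clock": time; "joint_pos": joint angles; "joint_velocities": joint speeds; "tau": joint torques, N m; "position": TCP position; "ee_rot": TCP orientation; "ft_force": force on the tool from outside, world axes, zero at the start; "torque": the same for the moment, N m; "grip_width": opening from 0.0 (shut) to 1.0 (fully open).
Only numpy, scipy, OpenCV 4.12 (cv2) and the standard library are available. Lean on these libraries where they do the work, as an engineer would, in place of code of your own. Each camera call takes 0.05 s, during which the arm holds its last target.

## Working session

There is one attempt and no reset: what is moved stays moved. The work goes in short steps, Python scripts to look and compute and a shell command to move; the robot and the scene stay as the last step left them, time stands still between calls to the robot, and variables do not carry over. Pictures are saved under pics/ and viewed, and the job is handed in when it is done.

```bash
ls -la && mkdir -p pics
python3 - <<'E'
from workcell import manip
import cv2, numpy as np
o=manip.get_obs()
print({k:np.round(v,4) if not isinstance(v,str) else v for k,v in o.items()}, manip.tcp_to_tips)
for n in ("side","top"):
    c=manip.camera(n)
    cv2.imwrite(f"pics/{n}0.png",c["pixels"][:,:,::-1])
    np.savez(f"{n}0.npz",**{k:np.asarray(v) for k,v in c.items()})
    print(n,c["K"],c["origin"],c["rotation"])
E
```

```text
total 12
drwxr-xr-x  3 agent agent 4096 Dec  6 09:41 .
drwxr-xr-x 23 root  root  4096 Dec  6 09:41 ..
drwxr-xr-x  2 agent agent 4096 Dec  6 09:41 pics
{'clock': np.float64(0.0), 'joint_pos': array([ 1.2614,  0.3329, -0.0647,  1.4609,  0.0216,  1.3499, -0.0885]), 'joint_velocities': array([-0.0001,  0.0007,  0.001 , -0.0018, -0.0018,  0.0009,  0.0005]), 'tau': array([-7.00000e-04, -6.25455e+01,  4.91000e-02, -3.91608e+01,
        1.62000e-02,  1.00000e-02, -0.00000e+00]), 'position': array([ 0.1767, -0.5991,  0.2475]), 'ee_rot': array([ 8.009e-01, -5.988e-01, -6.000e-04, -4.000e-04]), 'ft_force': array([ 0.2045, -0.1092,  0.5967]), 'torque': array([0.0009, 0.0012, 0.016 ]), 'grip_width': np.float64(0.9974)} 0.017
side [[448.87770549   0.         318.97325955]
 [  0.         448.87770549 198.48659273]
 [  0.           0.           1.        ]] [0.44943264 1.23619841 0.87167172] [-0.05988687  0.87379539 -0.48183826  0.02696412]
top [[414.59686579   0.         321.76017357]
 [  0.         414.59686579 196.20741928]
 [  0.           0.           1.        ]] [0.40815686 0.00356881 1.14816972] [-0.70229646  0.70685406 -0.05670949  0.06261836]
```

View pics/side0.png

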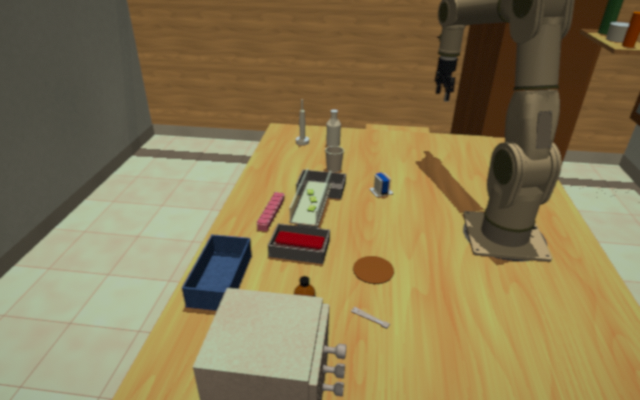

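View pics/top0.png

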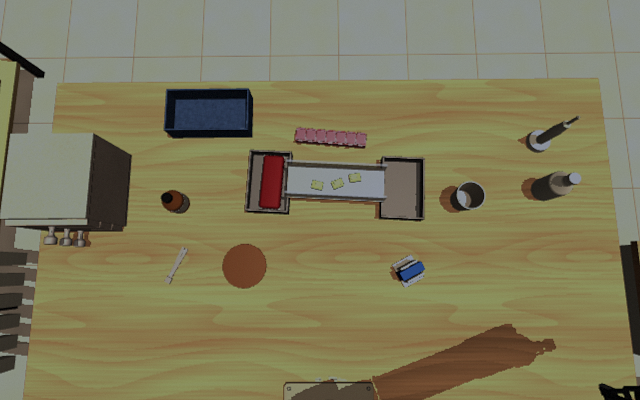

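The side view shows the case box near (300,242), the empty box behind the tray near (325,182), the mat at (373,269) and the block in its rack at (382,185). In the top view the case box is at (268,181), the empty box at (403,188), the chips at (317,185), (337,183) and (355,178), the mat at (244,266) and the block at (411,270).

```bash
cat > h.py <<'E'
import numpy as np, cv2
from scipy.spatial.transform import Rotation as R
def load(n): 
    d=np.load(n+".npz"); return {k:d[k] for k in d}
def grab(n,tag):
    from workcell import manip
    c=manip.camera(n); cv2.imwrite(f"pics/{n}{tag}.png",c["pixels"][:,:,::-1])
    c={k:np.asarray(v) for k,v in c.items()}; np.savez(f"{n}{tag}.npz",**c); return c
def dirs(c):
    h,w=c["range_z"].shape; u,v=np.meshgrid(np.arange(w),np.arange(h))
    d=np.stack([(u-c["K"][0,2])/c["K"][0,0],(v-c["K"][1,2])/c["K"][1,1],np.ones_like(u,float)],-1)
    return d@R.from_quat(c["rotation"]).as_matrix().T
def cloud(c): return c["origin"]+dirs(c)*c["range_z"][...,None]
def plane(c,uv,z):
    uv=np.atleast_2d(uv).astype(float)
    d=np.c_[(uv-c["K"][[0,1],[2,2]])/c["K"][0,0],np.ones(len(uv))]@R.from_quat(c["rotation"]).as_matrix().T
    return c["origin"]+d*((z-c["origin"][2])/d[:,2])[:,None]
def proj(c,p):
    q=(np.atleast_2d(p)-c["origin"])@R.from_quat(c["rotation"]).as_matrix()
    return q[:,:2]/q[:,2:]*c["K"][0,0]+c["K"][[0,1],[2,2]]
def comps(m,amin=15):
    n,l,s,ce=cv2.connectedComponentsWithStats(m.astype(np.uint8))
    return [(l==i,s[i],ce[i]) for i in range(1,n) if s[i,4]>=amin]
E
python3 - <<'E'
from h import *
t=load("top0"); s=load("side0")
img=t["pixels"]; 
big=cv2.resize(img[120:300,150:480,::-1],None,fx=2.4,fy=2.4,interpolation=cv2.INTER_CUBIC); cv2.imwrite("pics/topcrop0.png",big)
big=cv2.resize(s["pixels"][140:300,220:420,::-1],None,fx=3.5,fy=3.5,interpolation=cv2.INTER_CUBIC); cv2.imwrite("pics/sidecrop0.png",big)
for n,c in (("top",t),("side",s)):
    P=cloud(c); hsv=cv2.cvtColor(c["pixels"],cv2.COLOR_RGB2HSV); H,S,V=hsv[...,0].astype(int),hsv[...,1],hsv[...,2]
    z=P[...,2]
    inr=(P[...,0]>0.3)&(P[...,0]<.9)&(abs(P[...,1])<.5)
    print(n,"table z",np.median(z[inr&(abs(z)<.02)]))
    for nm,m in dict(blue=(H>100)&(H<125)&(S>150)&inr,mat=(H<15)&(S>120)&inr&(z<.02)&(V<170),chip=(H>25)&(H<60)&(S>50)&inr&(z>.05)&(z<.09)).items():
        for mm,st,ce in comps(m,12):
            p=P[mm]; print(nm,st,np.round(ce,1),"med",np.round(np.median(p,0),4),"min",np.round(p.min(0),3),"max",np.round(p.max(0),3))
E
```

```text
top table z 0.00085902334143384
blue [218  89  11   4  14] [223.4  90.8] med [0.8924 0.2835 0.0624] min [0.891 0.273 0.053] max [0.894 0.296 0.076]
blue [169  91  21   8  52] [177.9  94.6] med [0.8926 0.4209 0.0411] min [0.884 0.388 0.012] max [0.895 0.441 0.069]
blue [194  90   9   6  16] [197.6  92.2] med [0.8932 0.3597 0.0545] min [0.891 0.349 0.037] max [0.894 0.37  0.068]
blue [202  90  11   5  19] [206.6  91.5] med [0.893  0.3333 0.0607] min [0.892 0.316 0.043] max [0.894 0.342 0.07 ]
blue [233  90  14   8  49] [240.1  93.6] med [0.893  0.2393 0.041 ] min [0.89  0.223 0.018] max [0.894 0.266 0.07 ]
blue [210  93   8   6  19] [213.9  95.2] med [0.8927 0.3196 0.0345] min [0.891 0.307 0.016] max [0.895 0.327 0.049]
blue [249  92   4  14  22] [250.8  98.7] med [0.8864 0.2139 0.0231] min [0.861 0.213 0.005] max [0.894 0.215 0.057]
blue [226  94   6   4  16] [228.2  95.4] med [0.8926 0.2772 0.0314] min [0.891 0.268 0.017] max [0.894 0.286 0.045]
blue [249 107   3   8  16] [250.3 110.5] med [0.8476 0.2139 0.0274] min [0.833 0.213 0.017] max [0.862 0.214 0.054]
blue [235 116  17  21  5
[... 1711 characters left out ...]
27 0.0246 0.0685] min [0.612 0.011 0.064] max [0.636 0.041 0.072]
side table z -0.0005364655610370361
blue [378 174  10  19  86] [383.9 182.6] med [ 0.3904 -0.1896  0.0571] min [ 0.379 -0.234  0.014] max [ 0.414 -0.18   0.068]
blue [207 249   4   7  13] [208.8 251.4] med [0.8962 0.254  0.0335] min [0.894 0.245 0.018] max [0.898 0.268 0.05 ]
mat [257 226  12   6  27] [262.1 229.2] med [0.7785 0.0887 0.0043] min [ 0.762  0.073 -0.002] max [0.796 0.095 0.017]
mat [355 257  38  26 739] [372.9 269.7] med [0.4145 0.2343 0.0042] min [ 0.36   0.175 -0.002] max [0.467 0.288 0.01 ]
chip [306 188  12  25 208] [311.2 199.7] med [ 0.6327 -0.0219  0.0636] min [ 0.613 -0.109  0.054] max [0.662 0.048 0.072]
```

```bash
sleep 3; ls pics
```

```text
side0.png
sidecrop0.png
top0.png
topcrop0.png
```

View pics/topcrop0.png

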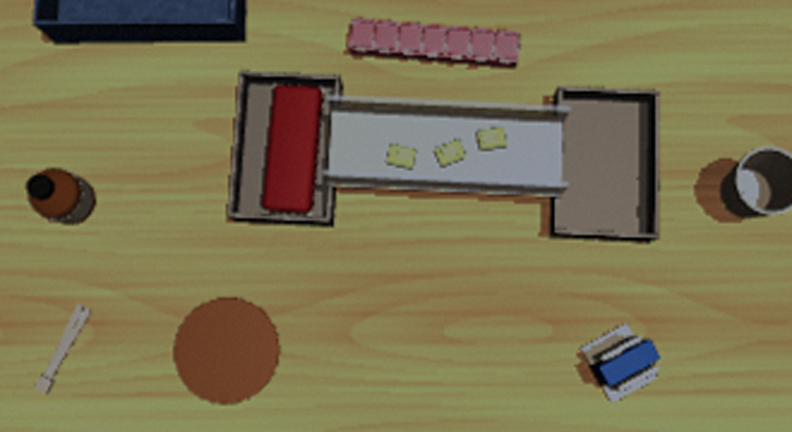

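View pics/sidecrop0.png

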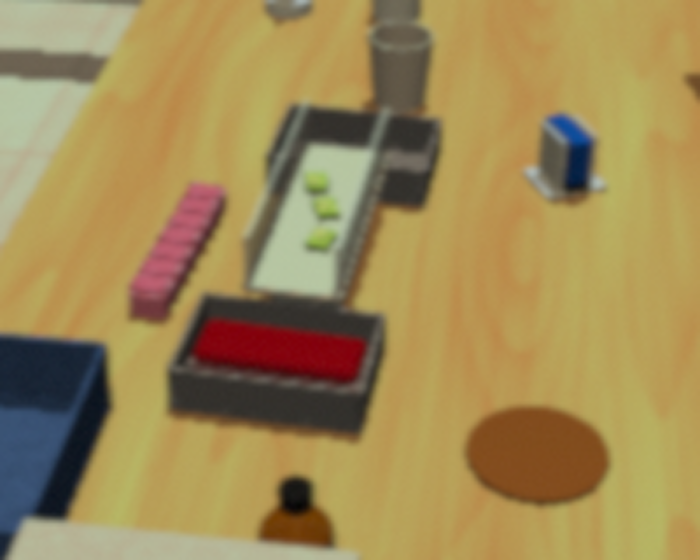

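Run:
```python
from h import *
t=load("top0"); s=load("side0")
cv2.imwrite("pics/rackzoom.png",np.hstack([cv2.resize(c["pixels"][v:v+50,u:u+50,::-1],(400,400),interpolation=cv2.INTER_NEAREST) for c,u,v in ((t,385,247),(s,360,160))]))
P=cloud(t)
H,S,V=[a.astype(int) for a in cv2.split(cv2.cvtColor(t["pixels"],cv2.COLOR_RGB2HSV))]
def rect(nm,xy):
    (c,(w,h),a)=cv2.minAreaRect((xy[:,:2]*1000).astype(np.float32)); 
    b=cv2.boxPoints(((c),(w,h),a)); e=[b[1]-b[0],b[2]-b[1]]; e=max(e,key=np.linalg.norm)
    print(nm,"c",np.round(c,1),"size",np.round(sorted((w,h)),1),"long-axis yaw",round(np.degrees(np.arctan2(e[1],e[0]))%180,1),"n",len(xy))
inr=(abs(P[...,0]-.4)<.06)&(abs(P[...,1]+.215)<.06)
m=inr&(H>95)&(H<130)&(S>110)&(P[...,2]>.058)
uv=np.argwhere(m)[:,::-1]; rect("blue top",plane(t,uv,.066))
m2=inr&(P[...,2]>.058); uv=np.argwhere(m2)[:,::-1]; rect("block+cheeks top",plane(t,uv,.066))
c,(w,h),a=cv2.minAreaRect(plane(t,np.argwhere(m)[:,::-1],.066)[:,:2].astype(np.float32)*1000)
# base
m3=inr&(P[...,2]>.003)&(V>140)&(S<60); print("white px",m3.sum())
# tray floor, walls
tr=(P[...,0]>.5)&(P[...,0]<.75)&(abs(P[...,1])<.2)
fl=tr&(abs(P[...,2]-.062)<.012)&(S<45)
k=max(comps(fl),key=lambda q:q[1][4]); mm=cv2.morphologyEx(k[0].astype(np.uint8),cv2.MORPH_CLOSE,np.ones((15,15)))
rect("floor",plane(t,np.argwhere(mm)[:,::-1],.06))
wl=tr&(P[...,2]>.102)&(P[...,2]<.12)
for q in comps(wl,40): rect("wall top z %.3f"%np.median(P[q[0]][:,2]),plane(t,np.argwhere(q[0])[:,::-1],.112))
bx=(P[...,0]>.48)&(P[...,0]<.78)&(abs(P[...,1])<.3)&(P[...,2]>.036)&(P[...,2]<.052)&(S<110)
for q in comps(bx,40): rect("boxrim z %.3f"%np.median(P[q[0]][:,2]),plane(t,np.argwhere(q[0])[:,::-1],.045))
m=(H<15)&(S>120)&(V<170)&(abs(P[...,2])<.02)
k=max(comps(m),key=lambda q:q[1][4]); rect("mat",plane(t,np.argwhere(k[0])[:,::-1],.005))
ch=(H>25)&(H<60)&(S>50)&tr&(P[...,2]>.05)&(P[...,2]<.09)
for q in comps(ch,20): rect("chip",plane(t,np.argwhere(q[0])[:,::-1],.068))
H,S,V=[a.astype(int) for a in cv2.split(cv2.cvtColor(s["pixels"],cv2.COLOR_RGB2HSV))]; P=cloud(s)
m=(H<15)&(S>120)&(V<190)&(abs(P[...,2])<.02)&(abs(P[...,0]-.41)<.1)&(abs(P[...,1]-.23)<.1)
k=max(comps(m),key=lambda q:q[1][4]); rect("mat side",plane(s,np.argwhere(k[0])[:,::-1],.005))
ch=(H>25)&(H<60)&(S>50)&(P[...,2]>.05)&(P[...,2]<.09)&(abs(P[...,1])<.13)&(P[...,0]>.55)
for q in comps(cv2.erode(ch.astype(np.uint8),np.ones((2,2))),10): rect("chip side",plane(s,np.argwhere(q[0])[:,::-1],.068))
inr=(abs(P[...,0]-.4)<.06)&(abs(P[...,1]+.215)<.06)
m2=inr&(P[...,2]>.060); uv=np.argwhere(m2)[:,::-1]; rect("block+cheeks side",plane(s,uv,.066))
m2=inr&(P[...,2]>.003)&(P[...,2]<.012); uv=np.argwhere(m2)[:,::-1]; rect("base side",plane(s,uv,.006))
```

```text
blue top c [ 396.7 -216.7] size [24.4 64.9] long-axis yaw 118.6 n 241
block+cheeks top c [ 396.2 -217.1] size [42.4 64.8] long-axis yaw 115.6 n 347
white px 159
floor c [637.5 -24.4] size [ 70.3 258.8] long-axis yaw 86.7 n 2465
wall top z 0.112 c [670.4 -25. ] size [  9.2 257.4] long-axis yaw 86.7 n 331
wall top z 0.112 c [588.8 -21.5] size [  8.5 259.1] long-axis yaw 86.7 n 312
boxrim z 0.044 c [640.7 158.6] size [116.8 170.9] long-axis yaw 176.8 n 380
boxrim z 0.045 c [ 620.1 -206.1] size [116.3 170.8] long-axis yaw 176.3 n 366
mat c [ 162.9 -349.9] size [112.6 494.5] long-axis yaw 106.7 n 6138
chip c [643.7 -75.3] size [21.8 29.3] long-axis yaw 89.6 n 83
chip c [626.9 -28.9] size [21.5 29.7] long-axis yaw 110.9 n 82
chip c [623.4  25.4] size [20.8 29.1] long-axis yaw 76.8 n 87
mat side c [414.4 232. ] size [106.6 108.5] long-axis yaw 98.2 n 739
chip side c [628.8 -12.8] size [ 33.4 142.5] long-axis yaw 98.8 n 162
block+cheeks side c [ 401.6 -208.7] size [44.9 69.6] long-axis yaw 117.7 n 104
base side c [ 399.  -213.9] size [ 99.3 121.8] long-axis yaw 98.2 n 81
```

View pics/rackzoom.png

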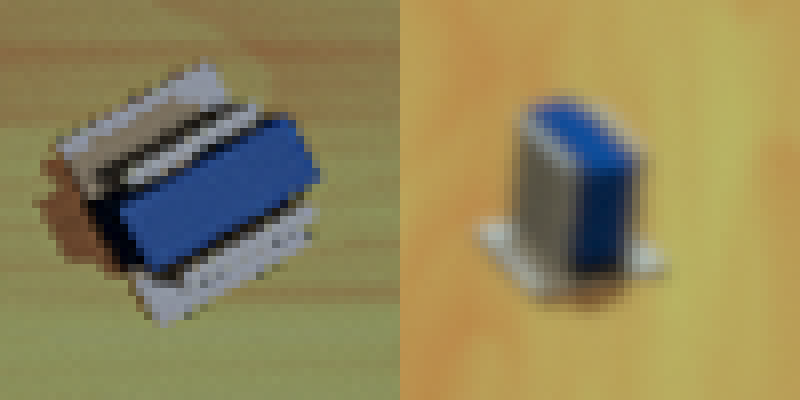

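```bash
python3 -m pendant '[[[2.7,4.7,-1],[0,0,1.5],0],[[2.7,4.7,-1],[0,0,1.5],0],[[2.7,4.7,-1],[0,0,1.5],0],[[2.7,4.7,-1],[0,0,1.5],0],[[2.7,4.7,-1],[0,0,1.5],0],[[2.7,4.7,-1],[0,0,1.5],0],[[2.7,4.7,-1],[0,0,1.5],0],[[2.7,4.7,-1],[0,0,1.5],0],[[0,0,0],[0,0,0],0]]' 40
cat > st.py <<'E'
from h import *
from workcell import manip
import sys
o=manip.get_obs(); p=o["position"]*1000; m=R.from_quat(o["ee_rot"]).as_matrix()
print("t",round(float(o["clock"]),2),"pos mm",np.round(p,1),"jaw yaw",round(np.degrees(np.arctan2(m[1,0],m[0,0])),2),"tilt z",np.round(m[:,2],3),"F",np.round(o["ft_force"],1),"w",round(float(o["grip_width"]),3),"q",np.round(o["joint_pos"],2))
if len(sys.argv)>3:
    g=np.array([float(a) for a in sys.argv[1:4]]); print("to go cm",np.round((g-p)/10,2))
if len(sys.argv)>4: print("turn z deg (mod180)",round((float(sys.argv[4])-np.degrees(np.arctan2(m[1,0],m[0,0]))+90)%180-90,2))
z=np.array([0,0,-1.]); c=np.cross(m[:,2],z); print("level turn deg",np.round(np.degrees(c),2))
E
python3 st.py 396.7 -216.7 140 118.6
python3 - <<'E'
from h import *
t=load("top0");P=cloud(t)
H,S,V=[a.astype(int) for a in cv2.split(cv2.cvtColor(t["pixels"],cv2.COLOR_RGB2HSV))]
m=(H<15)&(S>120)&(V<170)&(abs(P[...,2])<.02)&(abs(P[...,0]-.41)<.1)&(abs(P[...,1]-.23)<.1)
k=max(comps(m),key=lambda q:q[1][4])
q=plane(t,np.argwhere(k[0])[:,::-1],.005)[:,:2]*1000
print("mat",cv2.minEnclosingCircle(q.astype(np.float32)),q.mean(0))
E
```

```text
clock: 1.23
position: [0.3949, -0.2093, 0.1625]
ee_rot: [0.861, -0.509, -0.002, 0.0]
ft_force: [-1.0, -0.6, -0.6]
grip_width: 0.996
t 1.23 pos mm [ 394.9 -209.3  162.5] jaw yaw -61.2 tilt z [-0.004  0.002 -1.   ] F [-1.  -0.6 -0.6] w 0.996 q [ 0.83  0.04 -0.45  1.99  0.02  1.12 -0.7 ]
to go cm [ 0.18 -0.74 -2.25]
turn z deg (mod180) -0.2
level turn deg [-0.11 -0.21 -0.  ]
mat ((413.5836486816406, 226.11923217773438), 59.461612701416016) [413.41094476 225.54505763]
```

```bash
python3 -m pendant '[[[0.18,-0.74,-1],[-0.1,-0.2,-0.2],0],[[0,0,-1],[0,0,0],0],[[0,0,0],[0,0,0],0],[[0,0,0],[0,0,0],0]]' >/dev/null; python3 st.py 396.7 -216.7 42 118.6
python3 - <<'E'
from h import *
c=grab("top","1"); cv2.imwrite("pics/topz1.png",cv2.resize(c["pixels"][230:310,370:450,::-1],(600,600),interpolation=cv2.INTER_CUBIC))
c=grab("side","1"); cv2.imwrite("pics/sidez1.png",cv2.resize(c["pixels"][130:210,340:420,::-1],(600,600),interpolation=cv2.INTER_CUBIC))
E
```

```text
t 1.73 pos mm [ 395.  -219.9  140.4] jaw yaw -61.7 tilt z [-0.001  0.    -1.   ] F [-0.   0.1 -0.1] w 0.998 q [ 0.83  0.08 -0.44  2.01  0.04  1.06 -0.7 ]
to go cm [ 0.17  0.32 -9.84]
turn z deg (mod180) 0.3
level turn deg [-0.01 -0.08 -0.  ]
```

View pics/topz1.png

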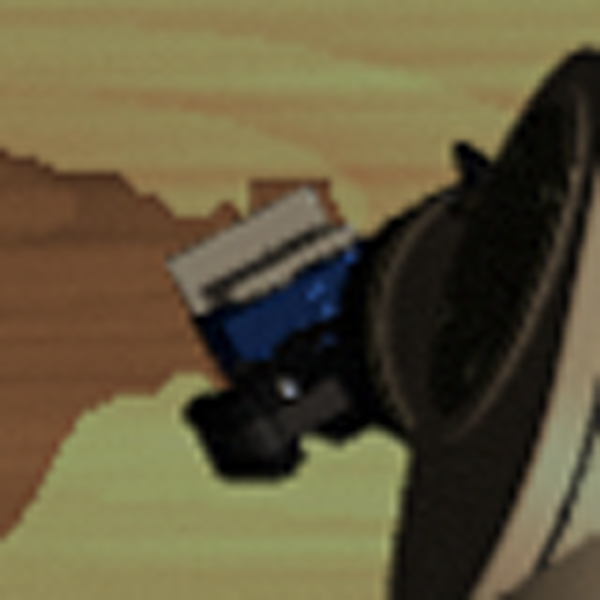

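View pics/sidez1.png

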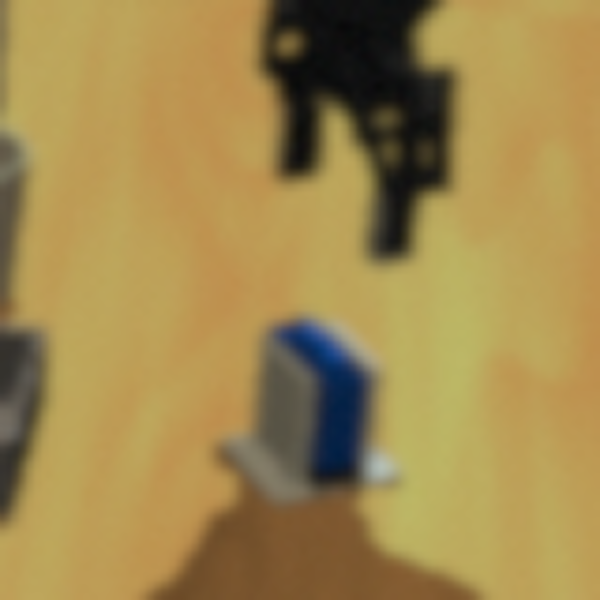

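Side crop: the open jaws at about (300,170) and (390,250) straddle the block (blue end at (340,420)). In the top crop they lie along the block's length. I'll correct the offset and go down in stages.

```bash
python3 -m pendant '[[[0.17,0.32,0],[0,0,0.3],0],[[0,0,0],[0,0,0],0],[[0,0,0],[0,0,0],0]]' >/dev/null; python3 st.py 396.7 -216.7 40 118.6
```

```text
t 2.2 pos mm [ 397.3 -216.4  141.1] jaw yaw -61.34 tilt z [-0.    -0.001 -1.   ] F [-0.3  0.5 -0.4] w 1.002 q [ 0.83  0.08 -0.44  2.01  0.04  1.06 -0.7 ]
to go cm [ -0.06  -0.03 -10.11]
turn z deg (mod180) -0.06
level turn deg [ 0.03 -0.02  0.  ]
```

```bash
python3 -m pendant '[[[0,0,-2],[0,0,0],0],[[0,0,-2],[0,0,0],0],[[0,0,-1.5],[0,0,0],0],[[0,0,-1],[0,0,0],0],[[0,0,0],[0,0,0],0],[[0,0,0],[0,0,0],0]]' >/dev/null; python3 st.py 396.7 -216.7 40 118.6
```

```text
t 2.95 pos mm [ 398.2 -216.8   75.2] jaw yaw -61.34 tilt z [ 0.002 -0.002 -1.   ] F [ 0.1 -0.7 -0. ] w 1.002 q [ 0.81  0.17 -0.44  2.07  0.09  0.92 -0.75]
to go cm [-0.15  0.01 -3.52]
turn z deg (mod180) -0.06
level turn deg [0.11 0.1  0.  ]
```

```bash
python3 -m pendant '[[[-0.15,0,-1.2],[0.1,0.1,0],0],[[0,0,-1.2],[0,0,0],0],[[0,0,-1],[0,0,0],0],[[0,0,0],[0,0,0],0],[[0,0,0],[0,0,0],0]]' >/dev/null; python3 st.py 396.7 -216.7 40 118.6
```

```text
t 3.58 pos mm [ 396.8 -216.9   39.2] jaw yaw -61.34 tilt z [ 0. -0. -1.] F [ 0.3  0.1 -0. ] w 1.003 q [ 0.8   0.23 -0.43  2.09  0.13  0.84 -0.78]
to go cm [-0.01  0.02  0.08]
turn z deg (mod180) -0.06
level turn deg [0.02 0.02 0.  ]
```

```bash
python3 -m pendant '[[[0,0,0],[0,0,0],60],[[0,0,0],[0,0,0],100],[[0,0,0],[0,0,0],120],[[0,0,0],[0,0,0],120],[[0,0,0],[0,0,0],120]]' 50 >/dev/null; python3 st.py 396.7 -216.7 40 118.6
```

```text
t 4.2 pos mm [ 397.  -217.1   39.8] jaw yaw -61.35 tilt z [ 0.001 -0.001 -1.   ] F [-0.  -0.4 -1.4] w 0.74 q [ 0.8   0.23 -0.43  2.09  0.13  0.84 -0.78]
to go cm [-0.03  0.04  0.02]
turn z deg (mod180) -0.05
level turn deg [0.06 0.07 0.  ]
```

Gripped at an opening of about 63 mm, which fits the 64 mm length. Lifting straight up.

```bash
python3 -m pendant '[[[0,0,0.8],[0,0,0],120],[[0,0,1.5],[0,0,0],120],[[0,0,2],[0,0,0],120],[[0,0,2.5],[0,0,0],120],[[0,0,3],[0,0,0],120],[[0,0,3],[0,0,0],120],[[0,0,0],[0,0,0],120]]' >/dev/null; python3 st.py 413.5 226 180 0
python3 - <<'E'
from h import *
c=grab("side","2"); cv2.imwrite("pics/sidez2.png",cv2.resize(c["pixels"][110:210,330:430,::-1],(600,600),interpolation=cv2.INTER_CUBIC))
E
```

```text
t 5.08 pos mm [ 397.2 -216.5  177.6] jaw yaw -61.28 tilt z [ 0.004 -0.003 -1.   ] F [ 1.1 -1.  -1.8] w 0.742 q [ 0.84  0.03 -0.45  1.97  0.01  1.14 -0.68]
to go cm [ 1.63 44.25  0.24]
turn z deg (mod180) 61.28
level turn deg [0.15 0.24 0.  ]
```

View pics/sidez2.png

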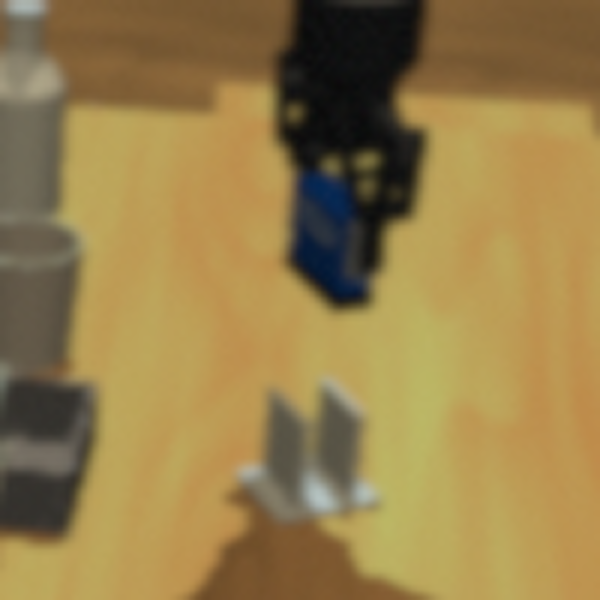

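The block is out and the rack at (310,480) in the crop is empty. Going to the mat now.

```bash
python3 -m pendant '[[[1.2,3.9,0],[0.1,0.2,5.5],120],[[1.2,3.9,0],[0,0,5.5],120],[[1.2,3.9,0],[0,0,5.5],120],[[1.2,3.9,0],[0,0,5.5],120],[[0,3.9,0],[0,0,5.5],120],[[0,3.9,0],[0,0,5.5],120],[[0,3.9,0],[0,0,5.5],120],[[-0.8,3.9,0],[0,0,5.5],120],[[-0.8,3.9,0],[0,0,5.5],120],[[-0.8,3.9,0],[0,0,5.5],120],[[-0.8,3,0],[0,0,4],120],[[0,0,0],[0,0,0],120]]' >/dev/null; python3 st.py 413.5 226 40 0
```

```text
t 6.62 pos mm [403.1 216.7 167.4] jaw yaw -0.34 tilt z [-0.015 -0.005 -1.   ] F [ 0.1 -0.7 -2. ] w 0.741 q [ 0.31  0.12 -0.94  1.94  0.1   1.15 -0.67]
to go cm [  1.04   0.93 -12.74]
turn z deg (mod180) 0.34
level turn deg [ 0.26 -0.87  0.  ]
```

```bash
python3 -m pendant '[[[1.0,0.9,-2],[0.3,-0.9,0.3],120],[[0,0,-3],[0,0,0],120],[[0,0,-2],[0,0,0],120],[[0,0,-1],[0,0,0],120],[[0,0,0],[0,0,0],120],[[0,0,0],[0,0,0],120]]' >/dev/null; python3 st.py 413.5 226 39 0
python3 - <<'E'
from h import *
c=grab("side","3"); cv2.imwrite("pics/sidez3.png",cv2.resize(c["pixels"][190:300,310:430,::-1],(720,660),interpolation=cv2.INTER_CUBIC)[:600])
E
```

```text
t 7.38 pos mm [413.3 221.3  83.3] jaw yaw -0.42 tilt z [-0.002 -0.002 -1.   ] F [ 0.6  0.4 -1.7] w 0.744 q [ 0.23  0.28 -0.9   2.    0.27  0.98 -0.81]
to go cm [ 0.02  0.47 -4.43]
turn z deg (mod180) 0.42
level turn deg [ 0.12 -0.12  0.  ]
```

View pics/sidez3.png

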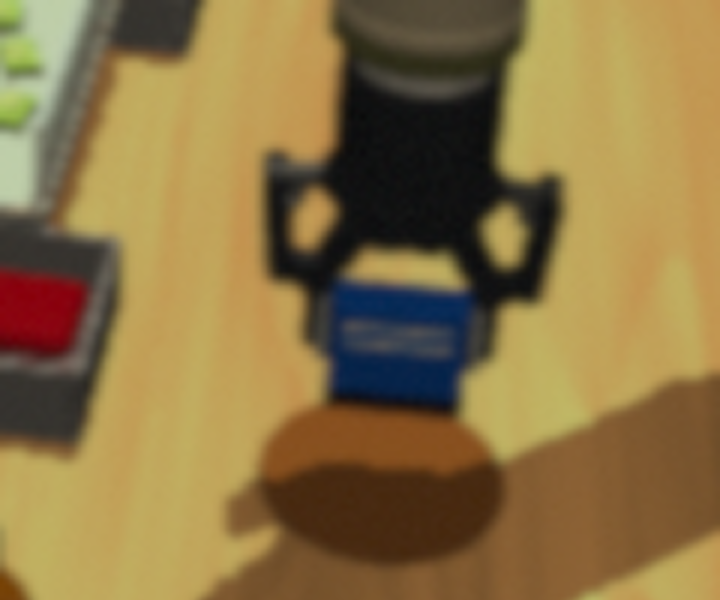

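The block hangs upright between the pads at (400,345), over the mat at (380,480).

```bash
python3 -m pendant '[[[0,0.45,-1.5],[0.1,-0.1,0.4],120],[[0,0,-1.3],[0,0,0],120],[[0,0,-0.8],[0,0,0],120],[[0,0,-0.3],[0,0,0],120],[[0,0,0],[0,0,0],120],[[0,0,0],[0,0,0],120]]' >/dev/null; python3 st.py 413.5 226 39 0
```

```text
t 8.18 pos mm [413.7 226.3  42.1] jaw yaw 0.01 tilt z [ 0.001 -0.    -1.   ] F [-0.2  0.4 -2. ] w 0.742 q [ 0.18  0.36 -0.86  2.03  0.35  0.9  -0.87]
to go cm [-0.02 -0.03 -0.31]
turn z deg (mod180) -0.01
level turn deg [0.   0.05 0.  ]
```

```bash
python3 -m pendant '[[[0,0,-0.2],[0,0,0],120],[[0,0,0],[0,0,0],120],[[0,0,-0.1],[0,0,0],120],[[0,0,0],[0,0,0],120]]' >/dev/null; python3 st.py 413.5 226 39 0
```

```text
t 8.68 pos mm [414.2 226.4  39.5] jaw yaw -0.01 tilt z [ 0.002  0.    -1.   ] F [-0.2 -0.2 -1.3] w 0.745 q [ 0.18  0.36 -0.86  2.03  0.35  0.9  -0.88]
to go cm [-0.07 -0.04 -0.05]
turn z deg (mod180) 0.01
level turn deg [-0.01  0.13  0.  ]
```

```bash
python3 -m pendant '[[[0,0,-0.1],[0,0.1,0],120],[[0,0,0],[0,0,0],120]]' >/dev/null; python3 st.py 413.5 226 39 0;  python3 -m pendant '[[[0,0,0],[0,0,0],60],[[0,0,0],[0,0,0],30],[[0,0,0],[0,0,0],0],[[0,0,0],[0,0,0],0],[[0,0,0],[0,0,0],0]]' >/dev/null; python3 st.py 413.5 226 140 0
```

```text
t 8.93 pos mm [414.3 226.5  38.8] jaw yaw -0.01 tilt z [ 0.001  0.    -1.   ] F [-0.6 -0.8 -0.9] w 0.739 q [ 0.18  0.37 -0.86  2.03  0.36  0.9  -0.88]
to go cm [-0.08 -0.05  0.02]
turn z deg (mod180) 0.01
level turn deg [-0.    0.04  0.  ]
t 9.55 pos mm [414.6 226.7  39. ] jaw yaw -0.01 tilt z [ 0.001  0.    -1.   ] F [ 0.4 -0.1  0.2] w 0.999 q [ 0.17  0.37 -0.86  2.03  0.36  0.9  -0.88]
to go cm [-0.11 -0.07 10.1 ]
turn z deg (mod180) 0.01
level turn deg [-0.03  0.07  0.  ]
```

Released. Now going straight up, then a quarter turn.

```bash
python3 -m pendant '[[[0,0,1],[0,0,0],0],[[0,0,2],[0,0,0],0],[[0,0,3],[0,0,0],0],[[0,0,4],[0,0,0],0],[[0,0,1],[0,0,10],0],[[0,0,0],[0,0,10],0],[[0,0,0],[0,0,10],0],[[0,0,0],[0,0,10],0],[[0,0,0],[0,0,10],0],[[0,0,0],[0,0,10],0],[[0,0,0],[0,0,10],0],[[0,0,0],[0,0,10],0]]' >/dev/null; python3 -m pendant '[[[0,0,0],[0,0,8],0],[[0,0,0],[0,0,0],0]]' >/dev/null; python3 st.py 414 226 140 90
python3 - <<'E'
from h import *
for n,(v,u) in (("top",(215,195)),("side",(190,310))):
    c=grab(n,"4"); cv2.imwrite(f"pics/{n}z4.png",cv2.resize(c["pixels"][v:v+110,u:u+120,::-1],(600,550),interpolation=cv2.INTER_CUBIC))
    P=cloud(c);H,S,V=[a.astype(int) for a in cv2.split(cv2.cvtColor(c["pixels"],cv2.COLOR_RGB2HSV))]
    m=(H>95)&(H<130)&(S>110)&(abs(P[...,0]-.41)<.08)&(abs(P[...,1]-.23)<.08)&(P[...,2]<.08)
    p=P[m]; print(n,m.sum(),p.min(0) if len(p) else 0,p.max(0) if len(p) else 0)
    m&=P[...,2]>.059
    if m.sum()>20: print(cv2.minAreaRect(plane(c,np.argwhere(m)[:,::-1],.065)[:,:2].astype(np.float32)*1000),m.sum())
E
```

```text
t 11.3 pos mm [414.  228.6 161.1] jaw yaw 91.03 tilt z [ 0.005  0.004 -1.   ] F [0.  0.3 0.2] w 1.003 q [ 0.49  0.23 -1.18  1.92  0.23  1.14  0.81]
to go cm [-0.   -0.26 -2.11]
turn z deg (mod180) -1.03
level turn deg [-0.26  0.27  0.  ]
top 99 [0.38133669 0.21423001 0.01030953] [0.44388628 0.23814387 0.06893137]
((411.9197692871094, 226.3369140625), (23.363357543945312, 61.08315658569336), 89.65687561035156) 63
side 279 [0.3850898  0.22039961 0.01033863] [0.44183696 0.24610446 0.06788111]
((413.1817932128906, 238.1758575439453), (56.439022064208984, 26.56914710998535), 1.754697322845459) 109
```

View pics/sidez4.png

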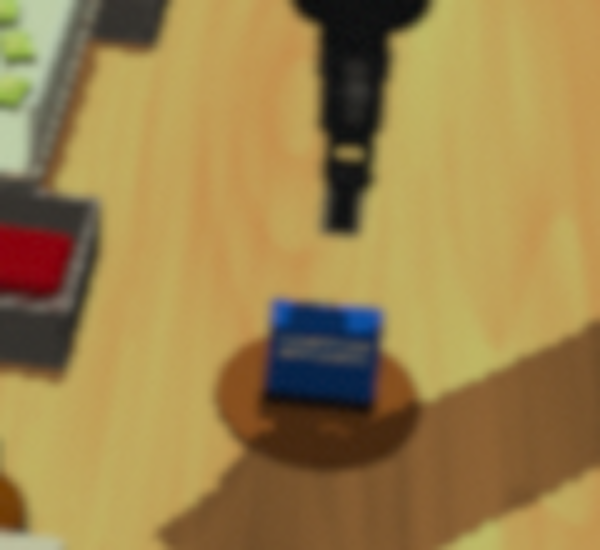

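View pics/topz4.png

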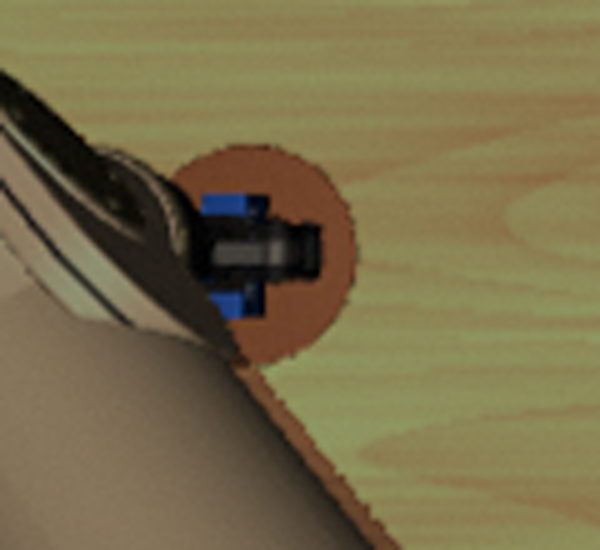

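The block stands upright on the mat, at (325,355) in the side crop. By the top view it is at (412, 226) mm and square to the axes. Lining up on its broad faces and going down.

```bash
python3 -m pendant '[[[0,-0.25,-2],[-0.25,0.25,-1],0],[[0,0,-1.5],[0,0,0],0],[[0,0,0],[0,0,0],0],[[0,0,0],[0,0,0],0]]' >/dev/null; python3 st.py 413.5 226.3 47 90
```

```text
t 11.9 pos mm [414.3 226.6 125.9] jaw yaw 89.52 tilt z [ 0.002  0.    -1.   ] F [-0.2 -0.4 -0.9] w 1.005 q [ 0.44  0.29 -1.14  1.96  0.3   1.08  0.73]
to go cm [-0.08 -0.03 -7.89]
turn z deg (mod180) 0.48
level turn deg [-0.   0.1  0. ]
```

```bash
python3 -m pendant '[[[-0.1,0,-1.5],[0,0.1,0.4],0],[[0,0,-1.5],[0,0,0],0],[[0,0,-1],[0,0,0],0],[[0,0,0],[0,0,0],0],[[0,0,0],[0,0,0],0]]' >/dev/null; python3 st.py 413.5 226.3 47 90
```

```text
t 12.53 pos mm [413.2 226.7  83.3] jaw yaw 89.94 tilt z [-0.  0. -1.] F [ 0.5 -0.3  0.1] w 1.002 q [ 0.38  0.36 -1.09  1.99  0.38  1.01  0.68]
to go cm [ 0.03 -0.04 -3.63]
turn z deg (mod180) 0.06
level turn deg [-0.02 -0.01 -0.  ]
```

```bash
python3 -m pendant '[[[0,0,-1.2],[0,0,0],0],[[0,0,-1.2],[0,0,0],0],[[0,0,-1],[0,0,0],0],[[0,0,0],[0,0,0],0],[[0,0,0],[0,0,0],0]]' >/dev/null; python3 st.py 413.5 226.3 47 90
```

```text
t 13.15 pos mm [413.3 226.7  47. ] jaw yaw 89.93 tilt z [ 0.  0. -1.] F [-0.5  0.2  1.2] w 1.0 q [ 0.33  0.42 -1.04  2.02  0.45  0.95  0.62]
to go cm [ 0.02 -0.04 -0.  ]
turn z deg (mod180) 0.07
level turn deg [-0.02  0.01  0.  ]
```

```bash
python3 -m pendant '[[[0,0,0],[0,0,0],100],[[0,0,0],[0,0,0],150],[[0,0,0],[0,0,0],170],[[0,0,0],[0,0,0],190],[[0,0,0],[0,0,0],220],[[0,0,0],[0,0,0],220],[[0,0,0],[0,0,0],220]]' 60 >/dev/null; python3 st.py 413.5 226.3 47 90
```

```text
t 14.03 pos mm [413.9 227.   47.8] jaw yaw 89.92 tilt z [ 0.002  0.001 -1.   ] F [-0.4 -0.  -0.4] w 0.273 q [ 0.33  0.42 -1.04  2.02  0.45  0.95  0.62]
to go cm [-0.04 -0.07 -0.08]
turn z deg (mod180) 0.08
level turn deg [-0.04  0.09  0.  ]
```

```bash
python3 -m pendant '[[[0,0,0.8],[0,0,0],220],[[0,0,2],[0,0,0],220],[[0,0,3],[0,0,0],220],[[0,0,3],[0,0,0],220],[[0,0,3],[0,0,0],220],[[0,0,3],[0,0,0],220],[[0,0,0],[0,0,0],220]]' >/dev/null; python3 st.py 635.7 78.3 200 86.75
```

```text
t 14.9 pos mm [411.9 227.  201.8] jaw yaw 90.04 tilt z [-0.    -0.001 -1.   ] F [ 0.5  0.1 -2.6] w 0.271 q [ 0.55  0.17 -1.22  1.87  0.17  1.22  0.85]
to go cm [ 22.38 -14.87  -0.18]
turn z deg (mod180) -3.29
level turn deg [ 0.05 -0.02  0.  ]
```

```bash
python3 -m pendant '[[[3,-2,0],[0,0,-0.4],220],[[3.7,-2.4,0],[0,0,-0.4],220],[[3.7,-2.4,0],[0,0,-0.4],220],[[3.7,-2.4,0],[0,0,-0.4],220],[[3.7,-2.4,0],[0,0,-0.4],220],[[2.5,-1.8,0],[0,0,-0.4],220],[[1,-0.7,0],[0,0,-0.4],220],[[0,0,0],[0,0,0],220],[[0,0,0],[0,0,0],220]]' >/dev/null; python3 st.py 635.7 78.3 104 86.75
python3 - <<'E'
from h import *
for n,(v,u) in (("top",(130,230)),("side",(140,250))):
    c=grab(n,"5"); cv2.imwrite(f"pics/{n}z5.png",cv2.resize(c["pixels"][v:v+110,u:u+150,::-1],(750,550),interpolation=cv2.INTER_CUBIC))
E
```

```text
t 16.02 pos mm [625.9  82.2 193.5] jaw yaw 87.44 tilt z [-0.01  -0.005 -1.   ] F [-0.6  0.1 -1.6] w 0.271 q [ 0.48  0.57 -0.97  1.47  0.47  1.36  1.01]
to go cm [ 0.98 -0.39 -8.95]
turn z deg (mod180) -0.69
level turn deg [ 0.3  -0.58  0.  ]
```

View pics/sidez5.png

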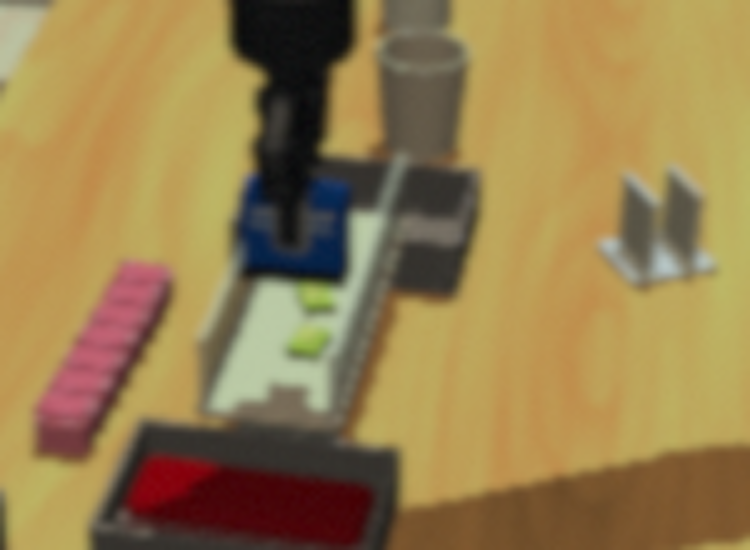

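View pics/topz5.png

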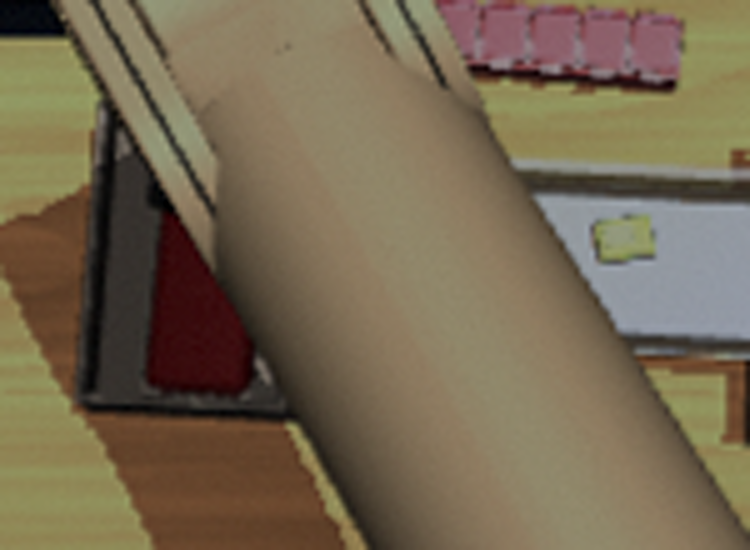

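In the side crop the block (295,230) hangs upright above the tray, with two chips visible at (318,297) and (308,340). I'll correct the x, y offset and then go down.

```bash
python3 -m pendant '[[[0.95,-0.35,-1],[0.3,-0.6,-0.7],220],[[0,0,-1],[0,0,0],220],[[0,0,0],[0,0,0],220],[[0,0,0],[0,0,0],220]]' >/dev/null; python3 st.py 635.7 78.3 104 86.75
```

```text
t 16.62 pos mm [635.4  79.  172.4] jaw yaw 86.76 tilt z [ 0.002 -0.    -1.   ] F [ 0.5  0.4 -1.2] w 0.274 q [ 0.48  0.59 -0.95  1.48  0.49  1.32  1.  ]
to go cm [ 0.03 -0.07 -6.84]
turn z deg (mod180) -0.01
level turn deg [0.03 0.1  0.  ]
```

```bash
python3 -m pendant '[[[0,0,-1.5],[0,0.1,0],220],[[0,0,-1.5],[0,0,0],220],[[0,0,-1],[0,0,0],220],[[0,0,-0.5],[0,0,0],220],[[0,0,0],[0,0,0],220],[[0,0,0],[0,0,0],220]]' >/dev/null; python3 st.py 635.7 78.3 104 86.75
```

```text
t 17.38 pos mm [635.   79.2 123.8] jaw yaw 86.78 tilt z [-0.001 -0.    -1.   ] F [-0.1 -0.2 -1.8] w 0.273 q [ 0.46  0.64 -0.93  1.52  0.53  1.25  0.98]
to go cm [ 0.07 -0.09 -1.98]
turn z deg (mod180) -0.03
level turn deg [ 0.02 -0.05  0.  ]
```

```bash
python3 -m pendant '[[[0.05,0,-1],[0,0,0],220],[[0,0,-0.6],[0,0,0],220],[[0,0,0],[0,0,0],220],[[0,0,0],[0,0,0],220]]' >/dev/null; python3 st.py 635.7 78.3 103 86.75
python3 - <<'E'
from h import *
c=grab("side","6"); v,u=140,250; cv2.imwrite(f"pics/sidez6.png",cv2.resize(c["pixels"][v:v+110,u:u+150,::-1],(750,550),interpolation=cv2.INTER_CUBIC))
E
```

```text
t 17.88 pos mm [635.9  79.1 107.2] jaw yaw 86.77 tilt z [-0. -0. -1.] F [ 0.6  0.7 -2.1] w 0.271 q [ 0.46  0.66 -0.92  1.54  0.54  1.22  0.97]
to go cm [-0.02 -0.08 -0.42]
turn z deg (mod180) -0.02
level turn deg [ 0.02 -0.    0.  ]
```

View pics/sidez6.png

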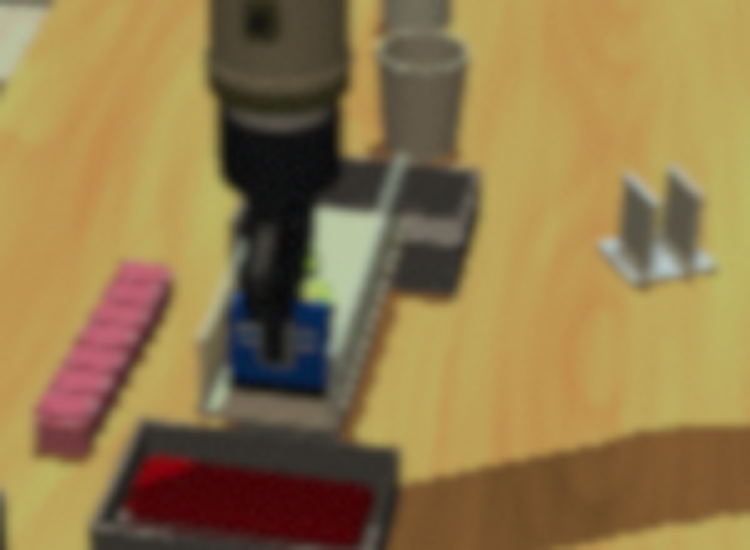

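The block (280,345) sits inside the channel behind all the chips, with a gap to both walls. Feeling for the floor.

```bash
python3 -m pendant '[[[0,0,-0.25],[0,0,0],220],[[0,0,0],[0,0,0],220],[[0,0,-0.1],[0,0,0],220],[[0,0,0],[0,0,0],220]]' >/dev/null; python3 st.py 635.7 78.3 103 86.75
```

```text
t 18.43 pos mm [636.   79.2 103.8] jaw yaw 86.76 tilt z [ 0.001 -0.    -1.   ] F [-0.9  0.1 -1.3] w 0.276 q [ 0.46  0.66 -0.91  1.54  0.54  1.21  0.97]
to go cm [-0.03 -0.09 -0.08]
turn z deg (mod180) -0.01
level turn deg [0.02 0.03 0.  ]
```

```bash
python3 -m pendant '[[[0,0,-0.05],[0,0,0],220],[[-0.04,-0.7,0],[0,0,0],220],[[-0.04,-0.7,0],[0,0,0],220],[[-0.04,-0.7,0],[0,0,0],220],[[-0.04,-0.7,0],[0,0,0],220],[[-0.04,-0.7,0],[0,0,0],220],[[-0.04,-0.7,0],[0,0,0],220],[[-0.04,-0.7,0],[0,0,0],220],[[0,0,0],[0,0,0],220]]' >/dev/null; python3 st.py 622.6 -151.3 103.2 86.75
```

```text
t 19.55 pos mm [633.1  25.4 103.3] jaw yaw 86.68 tilt z [ 0.001 -0.001 -1.   ] F [-1.   0.9 -1.7] w 0.273 q [ 0.55  0.64 -0.91  1.56  0.54  1.2   1.05]
to go cm [-1.050e+00 -1.767e+01 -1.000e-02]
turn z deg (mod180) 0.07
level turn deg [0.06 0.04 0.  ]
```

```bash
python3 -m pendant '[[[-0.04,-0.8,0],[0,0,0],220],[[-0.04,-0.8,0],[0,0,0],220],[[-0.05,-0.8,0],[0,0,0],220],[[-0.05,-0.8,0],[0,0,0],220],[[-0.05,-0.8,0],[0,0,0],220],[[-0.05,-0.8,0],[0,0,0],220],[[0,0,0],[0,0,0],220]]' >/dev/null; python3 st.py 622.6 -151.3 103.2 86.75
python3 - <<'E'
from h import *
for n,(v,u) in (("top",(130,300)),("side",(140,250))):
    c=grab(n,"7"); cv2.imwrite(f"pics/{n}z7.png",cv2.resize(c["pixels"][v:v+110,u:u+150,::-1],(750,550),interpolation=cv2.INTER_CUBIC))
E
```

```text
t 20.43 pos mm [630.1 -26.1 103.3] jaw yaw 86.68 tilt z [ 0.001 -0.001 -1.   ] F [-0.2 -0.5 -1.3] w 0.273 q [ 0.63  0.64 -0.91  1.57  0.53  1.2   1.13]
to go cm [-7.500e-01 -1.252e+01 -1.000e-02]
turn z deg (mod180) 0.07
level turn deg [0.05 0.04 0.  ]
```

View pics/sidez7.png

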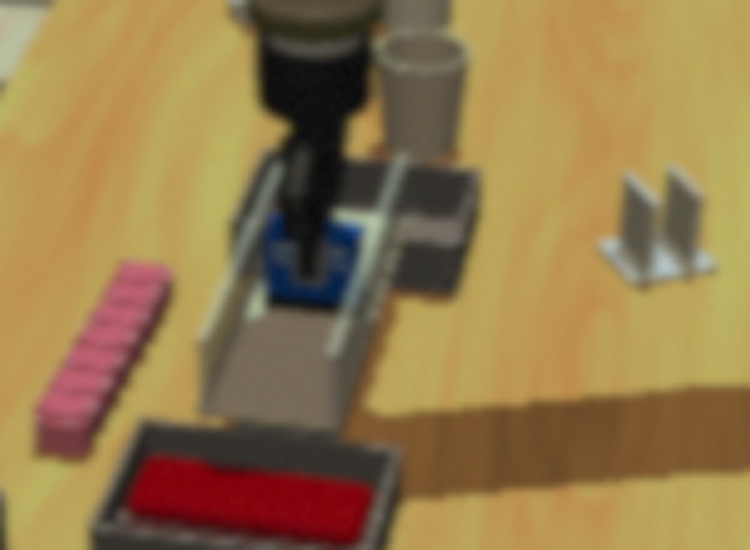

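View pics/topz7.png

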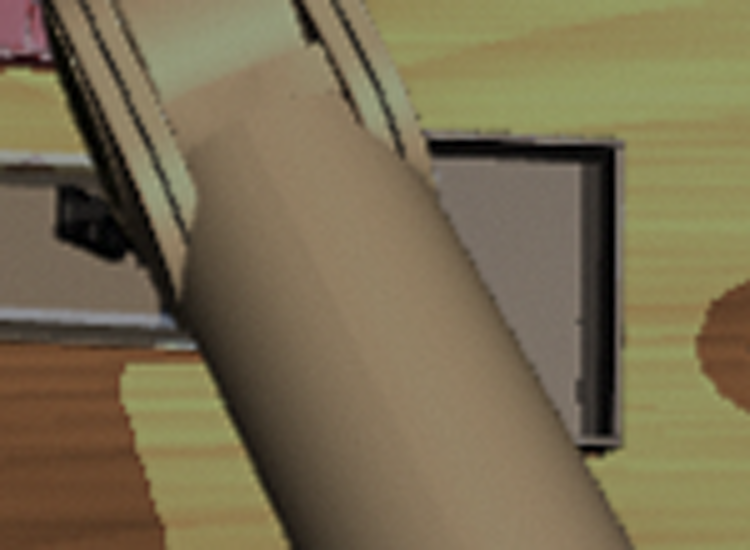

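The floor behind the block is bare, so no chip has slipped past. Continuing.

```bash
python3 -m pendant '[[[-0.05,-0.8,0],[0,0,0],220],[[-0.05,-0.8,0],[0,0,0],220],[[-0.05,-0.8,0],[0,0,0],220],[[-0.05,-0.8,0],[0,0,0],220],[[-0.05,-0.8,0],[0,0,0],220],[[-0.05,-0.8,0],[0,0,0],220],[[0,0,0],[0,0,0],220]]' >/dev/null; python3 st.py 622.6 -151.3 103.2 86.75
python3 - <<'E'
from h import *
for n,(v,u) in (("top",(130,300)),("side",(140,250))):
    c=grab(n,"8"); cv2.imwrite(f"pics/{n}z8.png",cv2.resize(c["pixels"][v:v+110,u:u+150,::-1],(750,550),interpolation=cv2.INTER_CUBIC))
E
```

```text
t 21.4 pos mm [626.8 -76.3 103.4] jaw yaw 86.75 tilt z [ 0.001 -0.    -1.   ] F [-0.4 -0.5 -1.2] w 0.272 q [ 0.71  0.64 -0.9   1.57  0.53  1.2   1.22]
to go cm [-0.42 -7.5  -0.02]
turn z deg (mod180) -0.0
level turn deg [0.02 0.05 0.  ]
```

View pics/sidez8.png

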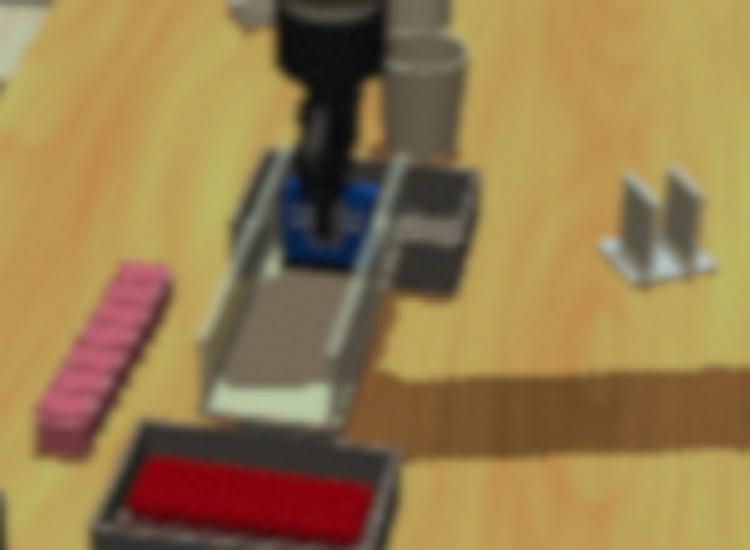

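View pics/topz8.png

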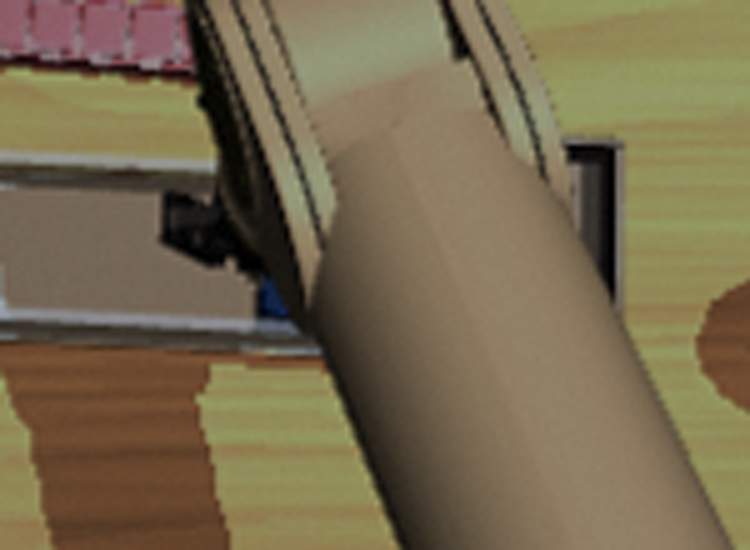

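```bash
python3 -m pendant '[[[-0.05,-0.8,0],[0,0,0],220],[[-0.05,-0.8,0],[0,0,0],220],[[-0.05,-0.8,0],[0,0,0],220],[[-0.05,-0.8,0],[0,0,0],220],[[-0.05,-0.7,0],[0,0,0],220],[[-0.04,-0.7,0],[0,0,0],220],[[-0.04,-0.7,0],[0,0,0],220],[[-0.04,-0.7,0],[0,0,0],220],[[-0.04,-0.7,0],[0,0,0],220],[[0,-0.6,0],[0,0,0],220],[[0,0,0],[0,0,0],220]]' >/dev/null; python3 st.py 622.6 -156 103.2 86.75
python3 - <<'E'
from h import *
for n,(v,u) in (("top",(130,300)),("side",(140,250))):
    c=grab(n,"9"); cv2.imwrite(f"pics/{n}z9.png",cv2.resize(c["pixels"][v:v+110,u:u+150,::-1],(750,550),interpolation=cv2.INTER_CUBIC))
E
```

```text
t 22.88 pos mm [ 622.3 -153.3  103.5] jaw yaw 86.84 tilt z [ 0.001 -0.    -1.   ] F [ 0.3  0.2 -2.3] w 0.273 q [ 0.81  0.65 -0.89  1.54  0.53  1.21  1.34]
to go cm [ 0.03 -0.27 -0.03]
turn z deg (mod180) -0.09
level turn deg [0.   0.05 0.  ]
```

View pics/sidez9.png

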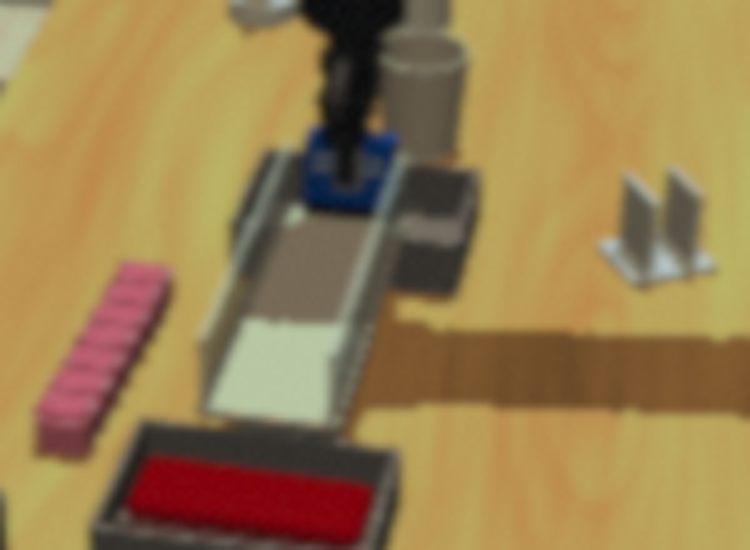

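View pics/topz9.png

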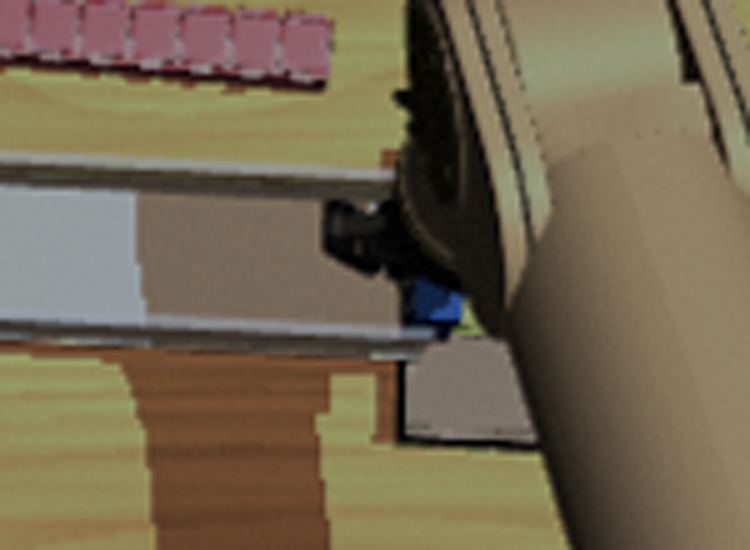

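The tray floor is bare, and a sliver of green shows in or over the waste box at (470,328) in the top crop. I'll push a little farther, lift and look.

```bash
python3 -m pendant '[[[-0.04,-0.6,0],[0,0,0],220],[[-0.04,-0.6,0],[0,0,0],220],[[0,0,0],[0,0,0],220],[[0,0,1.5],[0,0,0],220],[[0,0,2.5],[0,0,0],220],[[0,0,3],[0,0,0],220],[[0,0,2],[0,0,0],220],[[0,0,0],[0,0,0],220]]' >/dev/null; python3 st.py 413.5 226 200 90
python3 - <<'E'
from h import *
for n,(v,u) in (("top",(130,300)),("side",(140,250))):
    c=grab(n,"10"); cv2.imwrite(f"pics/{n}z10.png",cv2.resize(c["pixels"][v:v+110,u:u+150,::-1],(750,550),interpolation=cv2.INTER_CUBIC))
E
```

```text
t 23.98 pos mm [ 621.8 -163.6  199.8] jaw yaw 87.01 tilt z [ 0.003  0.001 -1.   ] F [ 0.1  0.6 -1.9] w 0.273 q [ 0.84  0.57 -0.94  1.44  0.46  1.36  1.41]
to go cm [-2.083e+01  3.896e+01  2.000e-02]
turn z deg (mod180) 2.99
level turn deg [-0.04  0.16  0.  ]
```

View pics/sidez10.png

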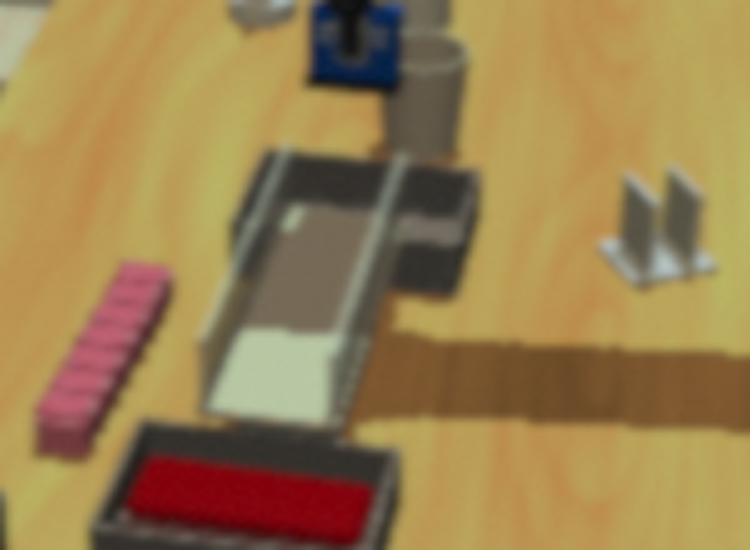

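View pics/topz10.png

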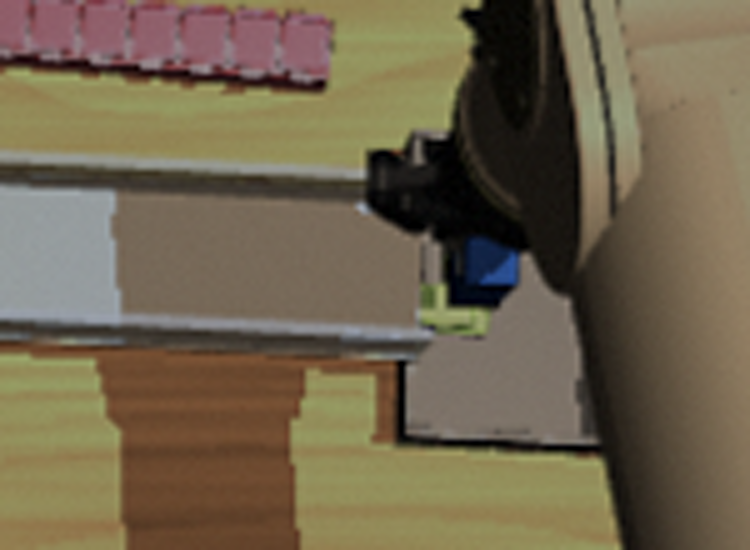

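The tray floor is bare and at least one or two chips lie in the waste box at (455,310). I'll count them once the arm is out of the way. Back to the mat.

```bash
python3 -m pendant '[[[-1,2,0],[0,0,0.3],220],[[-2.0,3.8,0],[0,0,0.3],220],[[-2.0,3.8,0],[0,0,0.3],220],[[-2.0,3.8,0],[0,0,0.3],220],[[-2.0,3.8,0],[0,0,0.3],220],[[-2.0,3.8,0],[0,0,0.3],220],[[-2.0,3.8,0],[0,0,0.3],220],[[-2.0,3.8,0],[0,0,0.3],220],[[-2.0,3.8,0],[0,0,0.3],220],[[-2,3,0],[0,0,0.3],220],[[-0.7,1.2,0],[0,0,0],220],[[0,0,0],[0,0,0],220]]' >/dev/null; python3 st.py 413.5 226 47.8 90
python3 - <<'E'
from h import *
for n,(v,u) in (("top",(130,300)),("side",(190,310))):
    c=grab(n,"11"); cv2.imwrite(f"pics/{n}z11.png",cv2.resize(c["pixels"][v:v+110,u:u+150,::-1],(750,550),interpolation=cv2.INTER_CUBIC))
E
```

```text
t 25.57 pos mm [409.6 208.7 183.8] jaw yaw 89.92 tilt z [-0.018  0.001 -1.   ] F [-0.  -0.  -2.4] w 0.271 q [ 0.62  0.19 -1.25  1.91  0.18  1.2   0.87]
to go cm [  0.39   1.73 -13.6 ]
turn z deg (mod180) 0.08
level turn deg [-0.06 -1.03 -0.  ]
```

View pics/sidez11.png

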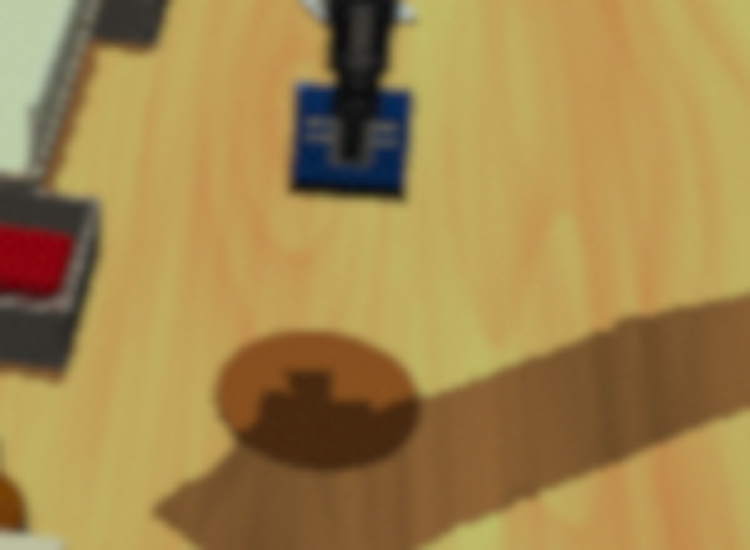

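View pics/topz11.png

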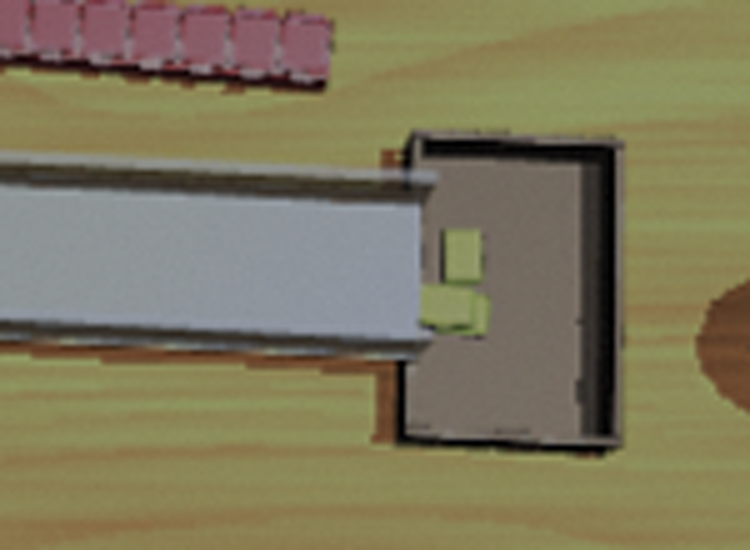

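All three chips are in the waste box: one at (462,255), one at (450,306), and the third partly under it at (478,315). I'll check that their heights put them down inside the box.

Run:
```python
from h import *
c=load("top11");P=cloud(c);H,S,V=[a.astype(int) for a in cv2.split(cv2.cvtColor(c["pixels"],cv2.COLOR_RGB2HSV))]
m=(H>25)&(H<60)&(S>60)&(P[...,1]<-.12)&(P[...,1]>-.27)&(abs(P[...,0]-.62)<.08)&(P[...,2]>.005)
for mm,st,ce in comps(m,10):
    p=P[mm]; print(st,np.round(p.min(0),3),np.round(p.max(0),3),np.percentile(p[:,2],[5,25,50,75,95]).round(3))
    # tray coords
    yt=(p[:,:2]-[.6299,-.0235])@[.0567,.9984]; print("tray y range",yt.min(),yt.max())
ys,xs=np.where(m)
for v in range(ys.min(),ys.max()+1): print(v,[f"{P[v,u,2]*1000:.0f}" if m[v,u] else "--" for u in range(xs.min()-1,xs.max()+2)])
```

```text
[384 176  14  21 208] [ 0.6   -0.198  0.006] [ 0.658 -0.159  0.026] [0.01  0.013 0.016 0.021 0.023]
tray y range -0.17482738401696696 -0.13601517216122672
159 ['--', '--', '--', '--', '--', '--', '--', '--', '--', '--', '--', '--', '--', '--', '--', '--', '--', '--', '--', '--', '--', '--', '--', '--', '--', '--', '--', '--', '--', '--', '--', '--', '--', '--', '--', '--', '--', '--', '--', '--', '--', '--', '43', '--', '--', '--', '--', '--', '--', '--', '--', '--']
160 ['--', '--', '--', '--', '--', '--', '--', '--', '--', '--', '--', '--', '--', '--', '--', '--', '--', '--', '--', '--', '--', '--', '--', '--', '--', '--', '--', '--', '--', '--', '--', '--', '--', '--', '--', '--', '--', '--', '--', '--', '--', '--', '--', '--', '--', '--', '--', '--', '--', '--', '40', '--']
161 ['--', '--', '--', '--', '--', '--', '--', '--', '--', '--', '--', '--', '--', '--', '--', '--', '--', '--', '--', '--', '--', '--', '--', '--', '--', '--', '--', '--', '--', '--', '--', '--', '--', '--', '--', '--', '--', '--', '--', '--', '--', '--', '--', '--', '--', '--', '--', '--', '--', '--', '--', 
[... 15144 characters left out ...]
, '--', '--', '--', '--', '--', '--', '--', '--', '--', '--', '--']
210 ['--', '--', '--', '--', '--', '--', '--', '--', '--', '--', '--', '--', '--', '--', '--', '--', '--', '--', '--', '--', '--', '--', '--', '--', '--', '--', '--', '--', '--', '--', '--', '--', '--', '--', '--', '--', '--', '--', '--', '--', '--', '--', '--', '--', '--', '--', '--', '--', '20', '--', '--', '--']
211 ['--', '--', '6', '--', '--', '--', '--', '--', '--', '--', '--', '--', '--', '--', '--', '--', '--', '--', '--', '--', '--', '--', '--', '--', '--', '--', '--', '--', '--', '--', '--', '--', '--', '--', '--', '--', '--', '--', '--', '--', '--', '--', '--', '--', '--', '--', '--', '--', '--', '--', '--', '--']
```

The chip tops are at 13, 13 and 21 mm, so two lie on the box floor and one on top of another, all well below the 45 mm rim. Placing the block.

```bash
python3 -m pendant '[[[0.4,1.7,-2],[-0.1,-1,0],220],[[0,0,-3],[0,0,0],220],[[0,0,-3],[0,0,0],220],[[0,0,-1.5],[0,0,0],220],[[0,0,0],[0,0,0],220],[[0,0,0],[0,0,0],220]]' >/dev/null; python3 st.py 413.5 226 47.8 90
```

```text
t 26.43 pos mm [420.  218.9  86.1] jaw yaw 89.07 tilt z [ 0.    -0.001 -1.   ] F [-0.1 -0.2 -2.2] w 0.277 q [ 0.42  0.38 -1.12  1.99  0.4   1.02  0.67]
to go cm [-0.65  0.71 -3.83]
turn z deg (mod180) 0.93
level turn deg [0.04 0.01 0.  ]
```

```bash
python3 -m pendant '[[[-0.65,0.7,0],[0,0,0.9],220],[[0,0,-1.2],[0,0,0],220],[[0,0,-1.2],[0,0,0],220],[[0,0,-0.8],[0,0,0],220],[[0,0,0],[0,0,0],220],[[0,0,0],[0,0,0],220]]' >/dev/null; python3 st.py 413.5 226 47.8 90
```

```text
t 27.18 pos mm [413.8 226.6  53.2] jaw yaw 90.01 tilt z [ 0.002 -0.    -1.   ] F [ 0.2 -0.5 -1.2] w 0.272 q [ 0.36  0.43 -1.08  2.02  0.47  0.97  0.61]
to go cm [-0.03 -0.06 -0.54]
turn z deg (mod180) -0.01
level turn deg [0.03 0.13 0.  ]
```

```bash
python3 -m pendant '[[[0,0,-0.3],[0,0.1,0],220],[[0,0,0],[0,0,0],220],[[0,0,-0.15],[0,0,0],220],[[0,0,0],[0,0,0],220]]' >/dev/null; python3 st.py 413.5 226 47.8 90
```

```text
t 27.68 pos mm [414.3 226.6  48.9] jaw yaw 89.99 tilt z [ 0.001 -0.    -1.   ] F [ 0.6  0.4 -1.7] w 0.273 q [ 0.35  0.44 -1.08  2.02  0.47  0.96  0.61]
to go cm [-0.08 -0.06 -0.11]
turn z deg (mod180) 0.01
level turn deg [0.01 0.09 0.  ]
```

```bash
python3 -m pendant '[[[0,0,-0.1],[0,0.1,0],220],[[0,0,0],[0,0,0],220],[[0,0,-0.05],[0,0,0],220],[[0,0,0],[0,0,0],220]]' >/dev/null; python3 st.py 413.5 226 47.8 90
```

```text
t 28.18 pos mm [414.4 226.8  47.8] jaw yaw 90.0 tilt z [-0.    -0.001 -1.   ] F [ 0.6 -0.7 -1.3] w 0.273 q [ 0.35  0.44 -1.07  2.02  0.48  0.96  0.6 ]
to go cm [-0.09 -0.08 -0.  ]
turn z deg (mod180) 0.0
level turn deg [ 0.03 -0.    0.  ]
```

```bash
python3 -m pendant '[[[0,0,-0.05],[0,0,0],220],[[0,0,0],[0,0,0],180],[[0,0,0],[0,0,0],160],[[0,0,0],[0,0,0],100],[[0,0,0],[0,0,0],0],[[0,0,0],[0,0,0],0],[[0,0,0],[0,0,0],0],[[0,0,0],[0,0,0],0]]' >/dev/null; python3 st.py 413.5 226 160 90
```

```text
t 29.18 pos mm [414.7 227.   47.8] jaw yaw 90.0 tilt z [ 0.001 -0.    -1.   ] F [-0.5  0.4 -0.4] w 0.999 q [ 0.35  0.44 -1.07  2.02  0.48  0.96  0.6 ]
to go cm [-0.12 -0.1  11.22]
turn z deg (mod180) 0.0
level turn deg [0.02 0.03 0.  ]
```

```bash
python3 -m pendant '[[[0,0,1],[0,0,0],0],[[0,0,2],[0,0,0],0],[[0,0,3],[0,0,0],0],[[0,0,4],[0,0,0],0],[[0,0,4],[0,0,0],0],[[1,-4,1],[0,0,0],0],[[1,-4,0],[0,0,0],0],[[1,-4,0],[0,0,0],0],[[0,-4,0],[0,0,0],0],[[0,-3,0],[0,0,0],0],[[0,0,0],[0,0,0],0],[[0,0,0],[0,0,0],0]]' >/dev/null; python3 st.py
python3 - <<'E'
from h import *
for n in ("top","side"):
    c=grab(n,"12")
    P=cloud(c);H,S,V=[a.astype(int) for a in cv2.split(cv2.cvtColor(c["pixels"],cv2.COLOR_RGB2HSV))]
    m=(H>95)&(H<130)&(S>110)&(abs(P[...,0]-.41)<.08)&(abs(P[...,1]-.23)<.08)&(P[...,2]<.08)
    print(n,m.sum(),P[m].min(0).round(3),P[m].max(0).round(3))
    m&=P[...,2]>.059; print(cv2.minAreaRect(plane(c,np.argwhere(m)[:,::-1],.065)[:,:2].astype(np.float32)*1000))
a,b=load("top0"),load("top12")
# bystander shift: case/bottle/cup/organizer/tweezers centroids
def cen(c,rngz,hs,box):
    H,S,V=[x.astype(int) for x in cv2.split(cv2.cvtColor(c["pixels"],cv2.COLOR_RGB2HSV))]; u,v,w,h=box
    m=np.zeros(H.shape,bool); m[v:v+h,u:u+w]=True; m&=hs(H,S,V); return np.argwhere(m).mean(0).round(2),m.sum()
red=lambda H,S,V:((H<6)|(H>172))&(S>150)
pink=lambda H,S,V:((H>165)|(H<5))&(S>50)&(S<150)
for nm,f,bx in (("case",red,(245,150,45,65)),("org",pink,(290,120,80,32)),("bottle",lambda H,S,V:V<60,(155,185,40,32)),("cup",lambda H,S,V:S<40,(440,175,60,45)),("tweez",lambda H,S,V:S<60,(160,240,32,50))):
    print(nm,cen(a,0,f,bx),cen(b,0,f,bx))
E
```

```text
t 30.68 pos mm [443.7  34.9 209. ] jaw yaw 90.42 tilt z [ 0.005 -0.002 -1.   ] F [-0.3 -0.2  0.8] w 1.001 q [ 1.03  0.02 -1.19  1.92  0.02  1.21  1.41]
level turn deg [0.13 0.29 0.  ]
top 271 [0.384 0.212 0.009] [0.444 0.236 0.07 ]
((413.1726989746094, 224.63197326660156), (23.344324111938477, 58.5672721862793), 89.68435668945312)
side 321 [0.385 0.216 0.011] [0.445 0.245 0.067]
((414.7350158691406, 233.8806610107422), (59.35686492919922, 28.834218978881836), 1.3429642915725708)
case (array([181.62, 271.4 ]), np.int64(1078)) (array([181.51, 271.43]), np.int64(1079))
org (array([136.61, 329.91]), np.int64(876)) (array([136.57, 330.03]), np.int64(870))
bottle (array([201.9 , 175.76]), np.int64(260)) (array([201.88, 175.79]), np.int64(245))
cup (array([196.07, 466.77]), np.int64(247)) (array([195.99, 466.77]), np.int64(250))
tweez (array([264.15, 175.93]), np.int64(214)) (array([264.18, 175.9 ]), np.int64(215))
```

View pics/side12.png

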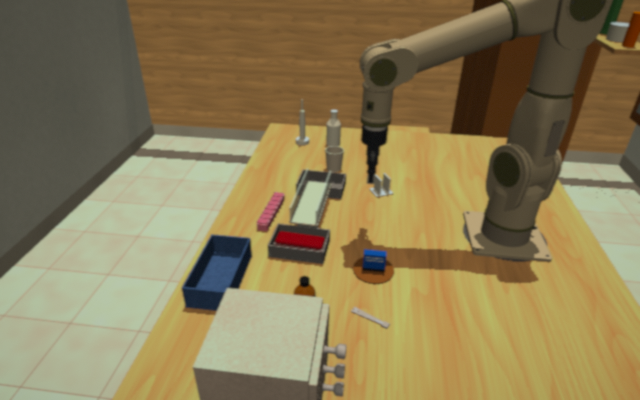

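View pics/top12.png

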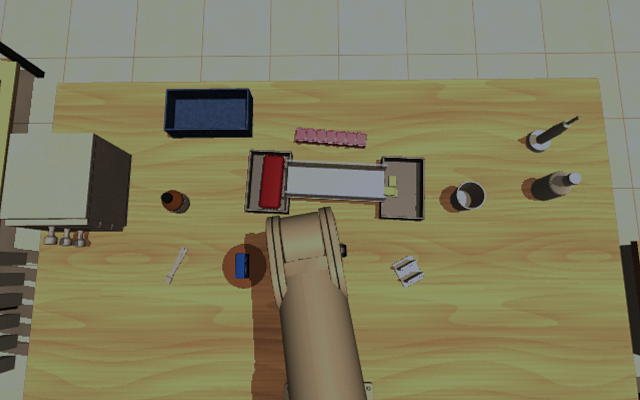

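The block stands upright on the mat, at (374,261) in the side view and (243,266) in the top view. The tray is bare and the chips are in the waste box at (391,186). The bystanders are where they were, to within about 0.15 px. Handing in.

```bash
python3 -c "
from workcell import manip
print(manip.hand_in())"
```

```text
the job is handed in; nothing more can be done
None
```

I did the job in the order asked and handed it in at about 31 s on the robot clock. The hand-in reported no verdict.

- **Block:** I lifted it out of the rack by its narrow ends, stood it on the mat and let go. I then took it again across its broad faces and wiped the tray in one pass. Finally I stood it back on the mat, let go and moved the arm clear.
- **Last checks:**
  - **Placing:** the block stands upright at about (413, 225) mm, its top at the expected 65 mm within camera noise. The mat centre is at (413.5, 226) mm, so the block lies wholly on the mat.
  - **Chips:** the tray floor is bare. All three chips are in the empty grey box, with tops at 13, 13 and 21 mm under the 45 mm rim; one rests on another.
  - **Other things:** the case, organizer, bottle, cup and tweezers moved less than about 0.15 px in the top view. Wrist force stayed within a few newtons at every reading.
- **Disagreement:** the side view put the top of the block about 9 mm further along y than the top view did. I trusted the top view. Part of the blue broad face got into the side measurement, and the robot's own position at release (y = 227 mm) agrees with the top view.

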